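# Dust a batch of bisque cups at the blow-off tray

### The job

Stand every bisque beaker and teacup on the bench upright in the steel blow-off tray. Only then turn the selector from off to the two-dot mark, press the spring pedal fully down to its stop and hold it there for about three seconds, then let the pedal come up and turn the selector back to off (the ring mark). After that move all the pieces onto the wooden ware board, standing upright wholly on it and let go, and leave the other things on the bench where they are.

Things in the scene. Friction and masses are not known exactly. Their poses are not given: they have to be found in the camera images.
- beaker_1: handleless bisque beaker 80 mm tall, about 56 mm across (57 mm at the rim, 52 mm at the foot), wall 5 mm, about 0.16 kg, pale unglazed clay, open at the top, standing upright at the start; origin at the centre of its underside, z up its axis. None if it is not there this time
- beaker_2: second beaker, the same shape and size as beaker_1 (80 mm tall, 57 mm across the rim); origin at the centre of its underside. None if absent
- teacup_1: handleless bisque teacup 62 mm tall, 61 mm across the rim, tapering to 54 mm across at 10 mm up and 50 mm at the foot, wall 5 mm, about 0.13 kg, pale unglazed clay, open at the top, standing upright at the start; origin at the centre of its underside, z up its axis. None if it is not there this time
- teacup_2: second teacup, the same shape and size as teacup_1 (62 mm tall, 61 mm across the rim); origin at the centre of its underside. None if absent
- tray: fixed blow-off tray of bare steel, 200 mm along its x, 340 mm along its y; 8 mm walls, rim 30 mm high, inner floor 184 x 324 mm at 12 mm height. Origin under its centre at bench height; y runs along its long side. A level air pipe (22 mm thick, axis at height 125 mm) runs along y at x = +150 mm of the tray, beyond its far wall, on two posts
- console: fixed control console: steel base plate 360 x 170 mm, 8 mm thick; origin at the centre of its underside, x away from the robot. A blue box (x from +20 to +170 mm, 160 mm wide, top at 91 mm) carries the selector knob at x = +75 mm, y = 0; in front of it (x from 0 to -140 mm) is the spring pedal
- mark_off (a point): off mark: white hollow ring 17 mm across on the box's black top panel (91 mm high), 51 mm from the knob's axis, at +0.9 rad counter-clockwise (from above) from the console's x axis
- mark_two_dots (a point): two-dot mark: two white dots 8 mm across in a radial row, 45 and 56 mm from the knob's axis (the point lies between them), at -0.3 rad from the console's x axis. A one-dot mark lies at +0.3 rad, a three-dot mark at -0.9 rad
- selector_grip (a point): point on the knob's vertical axis at mid height of its grip bar (115 mm above the bench). The bar, 62 mm long and 16 mm thick, stands from 101 to 129 mm above the bench on a round skirt 66 mm across (91 to 101 mm high); the point keeps the console's orientation and does not turn with the knob
- selector (a joint): turn of the knob, rad, growing clockwise seen from above: 0 off (ring), 0.6 one dot, 1.2 two dots, 1.8 three dots. The white line on the bar points at the mark; the bar lies 0.9 - value counter-clockwise from the console's x axis. Spring detents draw it into these four positions; passing between them takes about 0.15 N m; end stops just past off and three dots
- pedal (a joint): angle of the hinged spring pedal in rad: 0 = up (at rest), 0.30 = fully down on its stop. Springs back when released. The hinge axis runs along the console's y through its origin, 34 mm above the bench
- pedal_pad (a point): point on the top face of the pedal plate (90 mm wide, 145 mm long from the hinge), 120 mm from the hinge on its middle line, near the end towards the robot; moves with the pedal. At rest about 75 mm above the bench, at the stop about 39 mm. Pressing here takes about 4 N to start and 10 N just before the stop
- ware_board: fixed flat wooden ware board, 360 mm along its x, 180 mm along its y, top at 20 mm, no rim; origin under its centre at bench height
- sponge: bystander: sponge block 60 x 90 x 32 mm, origin at the centre of its underside
- brush: bystander: brush 190 mm long lying on the bench, along its x
- glaze_jar: bystander: closed jar, 84 mm across, 110 mm tall, origin at the centre of its underside
- scraper: bystander: flat scraper 200 mm long lying on the bench, along its x
- prop: bystander: clay kiln prop, a cylinder 50 mm across and 50 mm tall

How it is judged:
On the way, in this order (a step that is already met when the one before it is completed fails the run):
1. every beaker and teacup present stands upright in the blow-off tray (x of beaker_1 in the frame of tray between -0.092 and 0.092 m and y of beaker_1 in the frame of tray between -0.162 and 0.162 m and z of beaker_1 in the frame of tray between 0.006 and 0.018 m and angle between each of beaker_1, beaker_2, teacup_1, teacup_2's own z axis and vertical below 0.12 rad and linear speed of each of beaker_1, beaker_2, teacup_1, teacup_2 below 0.03 m/s and x of beaker_2 in the frame of tray between -0.092 and 0.092 m and y of beaker_2 in the frame of tray between -0.162 and 0.162 m and z of beaker_2 in the frame of tray between 0.006 and 0.018 m and x of teacup_1 in the frame of tray between -0.092 and 0.092 m and y of teacup_1 in the frame of tray between -0.162 and 0.162 m and z of teacup_1 in the frame of tray between 0.006 and 0.018 m and x of teacup_2 in the frame of tray between -0.092 and 0.092 m and y of teacup_2 in the frame of tray between -0.162 and 0.162 m and z of teacup_2 in the frame of tray between 0.006 and 0.018 m), for 0.2 s.
2. the selector is turned to the two-dot mark (value of joint selector between 1.05 and 1.35 rad), for 0.3 s.
3. with the pieces in the tray and the selector at two dots, the pedal is held fully down on its stop for at least 2 s (all of step 2 and value of joint pedal above 0.275 rad and x of beaker_1 in the frame of tray between -0.092 and 0.092 m and y of beaker_1 in the frame of tray between -0.162 and 0.162 m and z of beaker_1 in the frame of tray between 0.006 and 0.018 m and x of beaker_2 in the frame of tray between -0.092 and 0.092 m and y of beaker_2 in the frame of tray between -0.162 and 0.162 m and z of beaker_2 in the frame of tray between 0.006 and 0.018 m and x of teacup_1 in the frame of tray between -0.092 and 0.092 m and y of teacup_1 in the frame of tray between -0.162 and 0.162 m and z of teacup_1 in the frame of tray between 0.006 and 0.018 m and x of teacup_2 in the frame of tray between -0.092 and 0.092 m and y of teacup_2 in the frame of tray between -0.162 and 0.162 m and z of teacup_2 in the frame of tray between 0.006 and 0.018 m), for 2 s.
4. the pedal is up and the selector back at off, with the pieces still in the tray (value of joint pedal below 0.04 rad and value of joint selector below 0.12 rad and x of beaker_1 in the frame of tray between -0.092 and 0.092 m and y of beaker_1 in the frame of tray between -0.162 and 0.162 m and z of beaker_1 in the frame of tray between 0.006 and 0.018 m and x of beaker_2 in the frame of tray between -0.092 and 0.092 m and y of beaker_2 in the frame of tray between -0.162 and 0.162 m and z of beaker_2 in the frame of tray between 0.006 and 0.018 m and x of teacup_1 in the frame of tray between -0.092 and 0.092 m and y of teacup_1 in the frame of tray between -0.162 and 0.162 m and z of teacup_1 in the frame of tray between 0.006 and 0.018 m and x of teacup_2 in the frame of tray between -0.092 and 0.092 m and y of teacup_2 in the frame of tray between -0.162 and 0.162 m and z of teacup_2 in the frame of tray between 0.006 and 0.018 m), for 0.3 s.
At the end, for the whole second after the job is handed in: Every beaker and teacup present stands upright (within 0.12 rad) and still on the ware board, its centre no more than 155 mm along and 65 mm across from the board's middle; the selector is at off (below 0.12 rad) and the pedal is up (x of beaker_1 in the frame of ware_board between -0.155 and 0.155 m and y of beaker_1 in the frame of ware_board between -0.065 and 0.065 m and z of beaker_1 in the frame of ware_board between 0.014 and 0.026 m and angle between each of beaker_1, beaker_2, teacup_1, teacup_2's own z axis and vertical below 0.12 rad and linear speed of each of beaker_1, beaker_2, teacup_1, teacup_2 below 0.03 m/s and x of beaker_2 in the frame of ware_board between -0.155 and 0.155 m and y of beaker_2 in the frame of ware_board between -0.065 and 0.065 m and z of beaker_2 in the frame of ware_board between 0.014 and 0.026 m and x of teacup_1 in the frame of ware_board between -0.155 and 0.155 m and y of teacup_1 in the frame of ware_board between -0.065 and 0.065 m and z of teacup_1 in the frame of ware_board between 0.014 and 0.026 m and x of teacup_2 in the frame of ware_board between -0.155 and 0.155 m and y of teacup_2 in the frame of ware_board between -0.065 and 0.065 m and z of teacup_2 in the frame of ware_board between 0.014 and 0.026 m and value of joint selector below 0.12 rad and value of joint pedal below 0.04 rad); the robot touches nothing.
It fails at once if a bystander (sponge, brush, jar, scraper, prop) is shifted by more than 40 mm (distance of any of sponge, brush, glaze_jar, scraper, prop from where it was at the start of the episode above 0.04 m).
Of beaker_1, beaker_2, teacup_1, teacup_2 only 2 to 3 are there at a start; the rules pass over those that are not, and their reading is None.
At some moment in a run one of beaker_1, beaker_2, teacup_1, teacup_2 may be knocked a few centimetres aside while the robot is not near it.
It also fails if it takes over 208 s, if anything falls off the work surface, if the arm or the gripper's body presses on something with over 40 N, if the wrist force passes 120 N, or if a joint passes its speed limit or range.

### The arm

A 7-joint arm with a two-finger parallel gripper is mounted at the origin on the work surface. World frame = base frame: x ahead of the robot, y to its left, z up, the work surface at z = 0. Lengths are in m, angles in rad, forces in N, time in s.
With the tool pointing down it reaches from about 0.4 to 0.925 m from the base axis. Payload 5.6 kg.
Tool frame: the origin (TCP) lies on the centre line of the jaws, within the pads' length; the fingertips stand 17 mm ahead of it and the grasp point (between the pads) lies 2 mm behind it; z points along the fingers, y is the line along which they close (so a half turn about z gives the same grasp; the last joint's range is limited). The gripper opens to 85 mm and grips with 20 to 120 N. Pads are 22 mm wide; open, the fingers measure 114 mm over their backs; the gripper's body (76 mm by 85 mm) begins 54 mm behind the grasp point. The pads swing forward as they close: fully open they stand 13 mm farther back than shut.
Start: joints at [1.064, 0.468, -0.012, 1.603, 0.006, 1.071, -0.056], TCP at [0.291, -0.581, 0.248] pointing down, gripper open.
Joint ranges: [-2.53, 2.53], [-0.31, 2.02], [-1.57, 1.55], [0.28, 2.44], [-1.29, 4.43], [0.15, 1.84], [-2.92, 2.92]. Speed limits (rad/s): [2.57, 2.57, 3.14, 3.14, 3.14, 3.14, 3.14].

### API

Orientations are given as [roll, pitch, yaw] about the fixed x, y, z axes, in that order (R = Rz(yaw) Ry(pitch) Rx(roll)).
In Python, from bench import sensors, eyes, ticket gives the robot as it stands. The module is installed in compiled form; this text tells all that it offers.
- The arm moves only by the tool arm_command, never from a script. Its argument "steps" is text: rows parted by semicolons, each of 4 numbers parted by spaces: the shift along the tool's x, y, z in m, then the turn about the tool's z in degrees. A call has 1 to 12 rows; each row shifts and turns the commanded pose from where the row before left it, along the tool's axes as they then stand; what a row does not reach is not made up. A row lasts 1/12 s, in which the tool goes at most 41.7 mm and 7.16 degrees, less where a joint would pass 70% of its speed; a pose out of reach is approached as far as the arm can. A call is refused whole if a number of a shift passes 0.0417 or a number of a turn 7.16, either way. A call with a gripper value outside its range is refused whole. "fingers" is the opening, from 0 (shut) to 1 (fully open), set as the call begins (left out, the last holds). The fingers move at their own pace and stop on an object; "squeeze" is the grip in N (left out, the last holds). Time passes only in rows, so rows that do not move let the fingers close. It gives the time, the measured TCP pose, the force, the opening and the grip force at its end, in the units of the state.
- sensors.get_obs(): the state, without advancing time (a new reading comes with each control period).
- eyes.read_camera(name): name is "scene" or "side" or "wrist"; returns the picture (480x640x3 uint8, red, green, blue); there is no depth.
- eyes.camera_model(name): a dict with "fx", "fy", "cx", "cy" (pixels), "world_to_cam" (4x4, takes a point from world to camera coordinates); the wrist camera has in their place "hand_eye" (4x4, takes a point from camera to tool coordinates, whose origin is the TCP and whose axes are the flange's). Camera axes: x right, y down, z forward; pixel columns grow to the right and rows downward; lengths in m; the calibration is good to about 2 mm. A picture is of the moment at which its call begins: read the wrist's pose just before it. camera_model takes no time and is no camera call.
- ticket.finish_job(): hands the job in; it is judged then, once.
The state is a dict: "t": time; "joint_positions": joint angles; "joint_velocities": joint speeds; "joint_torque": joint torques, N m; "position": TCP position; "eef_rot": TCP orientation; "contact_force": force on the tool from outside, world axes, zero at the start; "moment": the same for the moment, N m; "gripper_width": opening from 0.0 (shut) to 1.0 (fully open); "grasp_force": force on a finger pad.
Only numpy, scipy, OpenCV 4.12 (cv2) and the standard library are available. Lean on these libraries where they do the work, as an engineer would, in place of code of your own. Each camera call takes 0.05 s, during which the arm holds its last target. There are 200 camera calls.

## Working session

There is one attempt and no reset: what is moved stays moved. The work goes in short steps, Python scripts to look and compute and a tool call to move; the robot and the scene stay as the last step left them, time stands still between calls to the robot, and variables do not carry over. Pictures are saved under pics/ and viewed, at most 14 in all, crops included, and the job is handed in when it is done.

Besides the shell and the picture viewer there is one more tool, called after "Emit:" in YAML: its name, and indented under it one key for each argument. arm_command: Moves the arm, as the interface text tells. Its arguments: {"type":"object","properties":{"steps":{"type":"string"},"fingers":{"type":"number"},"squeeze":{"type":"number"}},"required":["steps"]}

```bash
mkdir -p pics; python3 - <<'E'
from bench import sensors,eyes
import cv2,numpy as np
np.set_printoptions(precision=4,suppress=True)
o=sensors.get_obs();print(o['t'],o['position'],o['eef_rot'],o['contact_force'])
for n in('scene','side','wrist'):
    im=eyes.read_camera(n);cv2.imwrite(f'pics/{n}0.png',im[:,:,::-1]);print(n,eyes.camera_model(n))
E
```

```text
0.0 [ 0.2905 -0.5809  0.2473] [-3.1398  0.0001  0.4637] [-0.6581 -0.534   0.6374]
scene {'fx': 440.3843626018, 'fy': 440.3843626018, 'cx': 320.71396561998756, 'cy': 231.22646180031091, 'world_to_cam': array([[ 0.4618,  0.8868, -0.0141, -0.2491],
       [ 0.5779, -0.3129, -0.7538, -0.2554],
       [-0.6729,  0.34  , -0.657 ,  1.6553],
       [ 0.    ,  0.    ,  0.    ,  1.    ]])}
side {'fx': 437.8129979648602, 'fy': 437.8129979648602, 'cx': 321.67325614888625, 'cy': 239.98787005148486, 'world_to_cam': array([[-0.9542, -0.2988, -0.0115,  0.5308],
       [-0.2247,  0.7419, -0.6317,  0.1955],
       [ 0.1973, -0.6002, -0.7751,  1.2581],
       [ 0.    ,  0.    ,  0.    ,  1.    ]])}
wrist {'fx': 339.68854052530907, 'fy': 339.68854052530907, 'cx': 320.1870377814569, 'cy': 240.8271391024395, 'hand_eye': array([[-0.0004, -0.9609, -0.277 ,  0.0701],
       [ 1.    , -0.0004, -0.0001, -0.0001],
       [-0.    , -0.277 ,  0.9609, -0.1255],
       [ 0.    ,  0.    ,  0.    ,  1.    ]])}
```

View pics/scene0.png

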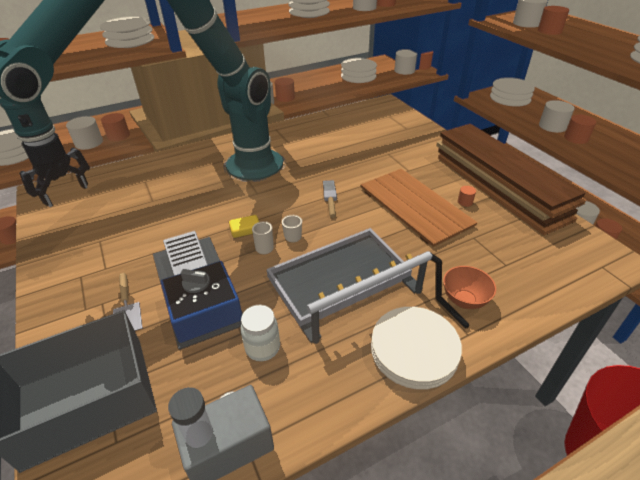

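View pics/side0.png

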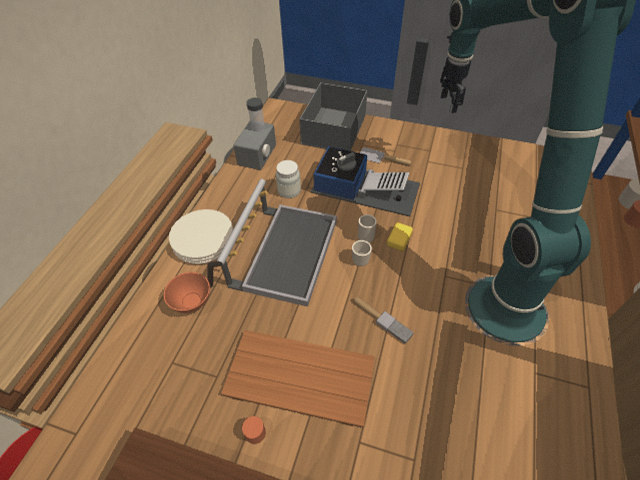

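The scene shows two pieces at (263,237) and (292,228), with the same two in the side view at (367,228) and (361,252). The tray is in the middle, the board right of it, the console left. I'll zoom in for corner pixels.

```bash
python3 - <<'E'
import cv2
a=cv2.imread('pics/scene0.png')[165:345,150:490];cv2.imwrite('pics/sc_c.png',cv2.resize(a,None,fx=2.35,fy=2.35,interpolation=cv2.INTER_CUBIC))
a=cv2.imread('pics/side0.png')[135:425,215:425];cv2.imwrite('pics/si_c.png',cv2.resize(a,None,fx=2,fy=2,interpolation=cv2.INTER_CUBIC))
E
```

```text
(no output)
```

View pics/sc_c.png

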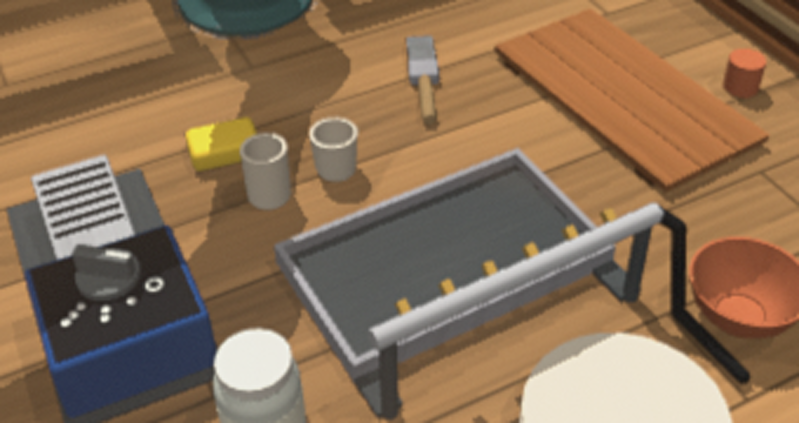

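View pics/si_c.png

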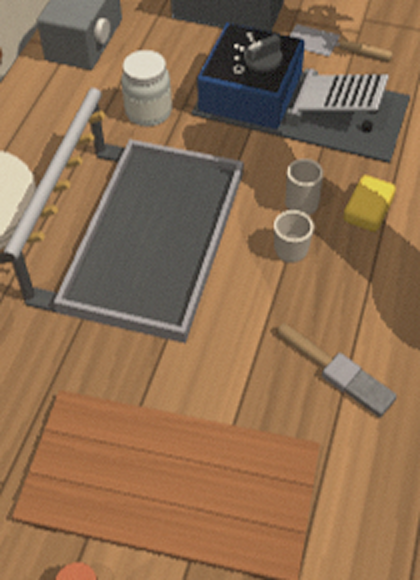

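```bash
cat > h.py <<'E'
from bench import sensors,eyes
import numpy as np,cv2
np.set_printoptions(precision=4,suppress=True)
def ray(n,uv,obs=None):
    m=eyes.camera_model(n);d=np.array([(uv[0]-m['cx'])/m['fx'],(uv[1]-m['cy'])/m['fy'],1.])
    if n=='wrist':
        from scipy.spatial.transform import Rotation as R
        T=np.eye(4);T[:3,:3]=R.from_euler('xyz',obs['eef_rot']).as_matrix();T[:3,3]=obs['position'];C=T@m['hand_eye']
    else: C=np.linalg.inv(m['world_to_cam'])
    return C[:3,3],C[:3,:3]@d
def onz(n,uv,z,obs=None):
    c,d=ray(n,uv,obs);return (c+d*(z-c[2])/d[2])[:2]
E
cat > m.py <<'E'
from h import *
S=lambda p:(p[0]/2.35+150,p[1]/2.35+165)
D=lambda p:(p[0]/2+215,p[1]/2+135)
def show(l,z,sc,si):
    for n,f,ps in(('scene',S,sc),('side',D,si)):
        P=np.array([onz(n,f(p),z) for p in ps]);print(l,n,P.tolist() if 0 else P.round(4).reshape(-1),'mean',P.mean(0))
        if len(P)==4: print('   edges',np.linalg.norm(np.roll(P,-1,0)-P,axis=1),'ang',[round(float(np.degrees(np.arctan2(*(np.roll(P,-1,0)-P)[i][::-1]))),1) for i in range(4)])
show('beaker',.08,[(265,151)],[(304,175)])
show('teacup',.062,[(334,133)],[(294,229)])
show('tray',.03,[(358,360),(278,250),(517,152),(617,243)],[(130,142),(242,163),(185,335),(56,301)])
show('board',.02,[(497,48),(590,12),(767,138),(665,186)],[(57,392),(320,442),(298,576),(12,518)])
show('box',.091,[(25,272),(168,228),(208,310),(53,363)],[(230,22),(304,40)])
show('ring',.091,[(154,284)],[(238,69)])
show('two',.091,[(105,314)],[(237,47)])
show('knobtop',.129,[(108,258)],[(264,50)])
show('pad end',.081,[(35,175),(105,155)],[(387,75),(384,110)])
show('jar',.110,[(253,358)],[(145,65)])
E
python3 m.py
```

```text
beaker scene [ 0.4597 -0.142 ] mean [ 0.4597 -0.142 ]
beaker side [ 0.4488 -0.1329] mean [ 0.4488 -0.1329]
teacup scene [ 0.4485 -0.0467] mean [ 0.4485 -0.0467]
teacup side [ 0.4402 -0.0388] mean [ 0.4402 -0.0388]
tray scene [ 0.758  -0.1638  0.5731 -0.1768  0.5579  0.1565  0.748   0.1718] mean [ 0.6592 -0.0031]
   edges [0.1854 0.3337 0.1908 0.3357] ang [-176.0, 92.6, 4.6, -88.3]
tray side [ 0.7552 -0.1644  0.5603 -0.1731  0.5459  0.1665  0.7448  0.1672] mean [ 0.6516 -0.0009]
   edges [0.195  0.3399 0.1989 0.3317] ang [-177.4, 92.4, 0.2, -88.2]
board scene [0.3391 0.2615 0.3261 0.4344 0.679  0.4627 0.6894 0.2891] mean [0.5084 0.3619]
   edges [0.1735 0.354  0.1739 0.3514] ang [94.3, 4.6, -86.6, -175.5]
board side [0.6872 0.2977 0.3269 0.263  0.3138 0.4361 0.6704 0.4737] mean [0.4996 0.3676]
   edges [0.3619 0.1736 0.3586 0.1767] ang [-174.5, 94.3, 6.0, -84.6]
box scene [ 0.5334 -0.4409  0.5419 -0.2878  0.6739 -0.2884  0.6664 -0.4428] mean [ 0.6039 -0.365 ]
   edges [0.1533 0.132  0.1546 0.1331] ang [86.8, -0.3, -92.8, 179.2]
box side [ 0.6625 -0.4439  0.5226 -0.4335] mean [ 0.5926 -0.4387]
ring scene [ 0.6141 -0.3261] mean [ 0.6141 -0.3261]
ring side [ 0.6131 -0.3269] mean [ 0.6131 -0.3269]
two scene [ 0.6298 -0.3819] mean [ 0.6298 -0.3819]
two side [ 0.631  -0.3815] mean [ 0.631  -0.3815]
knobtop scene [ 0.594  -0.3612] mean [ 0.594  -0.3612]
knobtop side [ 0.5728 -0.344 ] mean [ 0.5728 -0.344 ]
pad end scene [ 0.372  -0.3971  0.376  -0.3145] mean [ 0.374  -0.3558]
pad end side [ 0.3665 -0.3964  0.3559 -0.3102] mean [ 0.3612 -0.3533]
jar scene [ 0.7667 -0.2739] mean [ 0.7667 -0.2739]
jar side [ 0.7612 -0.2708] mean [ 0.7612 -0.2708]
```

Agreement is about 10 mm on the pieces. The edges match the given sizes. Now I'll turn the tool so it closes along world x and go over the pieces for a wrist view.

Emit:
arm_command:
  steps: "0 0 -0.006 -7.05;0 0 -0.006 -7.05;0 0 -0.006 -7.05;0 0 -0.006 -7.05;0 0 -0.006 -7.05;0 0 -0.006 -7.05;0 0 -0.006 -7.05;0 0 -0.006 -7.05;0 0 -0.006 -7.03;0 0 0 0"
  fingers: 1
  squeeze: 30

```text
t: 0.98
position: [0.2909, -0.5818, 0.3032]
eef_rot: [3.141, 0.001, 1.574]
contact_force: [-0.4, -0.3, 0.9]
gripper_width: 0.997
grasp_force: 0.0
```

Emit:
arm_command:
  steps: "0.035 0.013 0 0;0.035 0.013 0 0;0.035 0.013 0 0;0.035 0.013 0 0;0.035 0.013 0 0;0.035 0.013 0 0;0.035 0.013 0 0;0.035 0.013 0 0;0.035 0.013 0 0;0.035 0.013 0 0;0.035 0.013 0 0;0.035 0.013 0 0"

```text
t: 1.98
position: [0.4467, -0.1596, 0.3021]
eef_rot: [-3.141, 0.0, 1.567]
contact_force: [1.1, -1.0, -0.4]
gripper_width: 0.998
grasp_force: 0.0
```

Emit:
arm_command:
  steps: "0.02 0 0 0;0 0 0 0;0 0 0 0;0 0 0 0"

```text
t: 2.32
position: [0.4464, -0.1424, 0.302]
eef_rot: [-3.141, 0.0, 1.568]
contact_force: [-0.2, -0.2, -0.0]
gripper_width: 1.001
grasp_force: 0.0
```

```bash
python3 - <<'E'
from h import *
import pickle
o=sensors.get_obs();im=eyes.read_camera('wrist');cv2.imwrite('pics/w1.png',im[:,:,::-1]);pickle.dump(o,open('w1.pkl','wb'));print(o['t'],o['position'],o['eef_rot'],o['joint_positions'])
E
```

```text
2.3167 [ 0.4464 -0.1424  0.302 ] [-3.1411  0.0004  1.5678] [ 0.7218  0.1423 -0.5257  1.9401  0.0813  1.08    0.159 ]
```

View pics/w1.png

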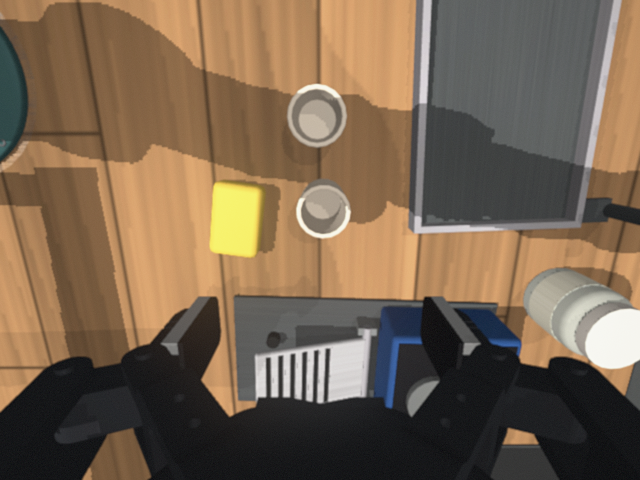

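Image right is world +x and up is +y. The beaker rim is centred near (323,211), the teacup rim near (316,115), and the sponge at (237,219).

```bash
python3 - <<'E'
from h import *
import pickle
o=pickle.load(open('w1.pkl','rb'))
f=lambda uv,z:onz('wrist',uv,z,o)
print('beaker',f((323.5,211),.08),f((297,211),.08),f((350,211),.08))
print('teacup',f((316.5,115.5),.062),f((287,115.5),.062),f((346.5,115.5),.062))
print('sponge right edge',f((263,186),.032),f((257,256),.032))
print('console front-left corner',f((236,297),.008),f((497,303),.008))
print('pedal',f((256,352),.08),f((363,338),.04),'box',f((382,308),.091),f((503,308),.091))
print('tray near',f((414,230),.03),f((583,224),.03),f((420,60),.03))
E
```

```text
beaker [ 0.4495 -0.1401] [ 0.422 -0.14 ] [ 0.477  -0.1402]
teacup [ 0.4426 -0.0455] [ 0.4128 -0.0454] [ 0.473  -0.0456]
sponge right edge [ 0.3799 -0.1199] [ 0.3682 -0.2053]
console front-left corner [ 0.3319 -0.2716] [ 0.6853 -0.2816]
pedal [ 0.37   -0.3081] [ 0.5008 -0.3149] box [ 0.5133 -0.2458] [ 0.6455 -0.2462]
tray near [ 0.5591 -0.1735] [ 0.7613 -0.1667] [0.5519 0.0116]
```

Emit:
arm_command:
  steps: "0.002 0.003 0.035 0;0 0 0.035 0;0 0 0.035 0;0 0 0.035 0;0 0 0.035 0;0 0 0.035 0;0 0 0.02 0;0 0 0.02 0;0 0 0 0;0 0 0 0;0 0 0 0"

```text
t: 3.28
position: [0.4503, -0.1402, 0.053]
eef_rot: [3.141, 0.001, 1.569]
contact_force: [1.0, 0.4, -0.1]
gripper_width: 1.002
grasp_force: 0.0
```

Emit:
arm_command:
  steps: "0 0 0 0;0 0 0 0;0 0 0 0;0 0 0 0;0 0 0 0;0 0 0 0;0 0 0 0;0 0 0 0;0 0 0 0;0 0 0 0"
  fingers: 0

```text
t: 4.12
position: [0.4503, -0.1399, 0.0536]
eef_rot: [3.14, 0.001, 1.57]
contact_force: [-1.8, -0.2, 6.7]
gripper_width: 0.667
grasp_force: 30.3
```

Emit:
arm_command:
  steps: "0 0 -0.02 0;0 0 -0.03 0;0 0 -0.03 0;0.01 0.03 0 0;0.01 0.03 0 0;0.01 0.03 0 0;0.01 0.03 0 0;0.01 0.03 0 0;0.01 0.03 0 0;0 0.01 0 0;0 0 0 0;0 0 0 0"

```text
t: 5.12
position: [0.6393, -0.0793, 0.132]
eef_rot: [-3.14, 0.0, 1.571]
contact_force: [0.1, 0.2, -2.7]
gripper_width: 0.662
grasp_force: 33.2
```

Emit:
arm_command:
  steps: "0 0 0.03 0;0 0 0.025 0;0 0 0.006 0;0 0 0.004 0;0 0 0.001 0;0 0 0 0;0 0 0 0;0 0 0 0"

```text
t: 5.78
position: [0.6405, -0.0795, 0.0676]
eef_rot: [3.139, 0.0, 1.571]
contact_force: [-0.3, -0.4, -2.6]
gripper_width: 0.67
grasp_force: 33.2
```

Emit:
arm_command:
  steps: "0 0 0.001 0;0 0 0.001 0;0 0 0 0;0 0 0 0"

```text
t: 6.12
position: [0.6404, -0.0794, 0.0658]
eef_rot: [3.14, 0.001, 1.571]
contact_force: [-2.8, -0.1, 5.4]
gripper_width: 0.663
grasp_force: 33.5
```

Emit:
arm_command:
  steps: "0 0 0 0;0 0 0 0;0 0 0 0;0 0 0 0;0 0 0 0;0 0 0 0;0 0 0 0"
  fingers: 1

```text
t: 6.7
position: [0.6397, -0.0794, 0.0642]
eef_rot: [-3.141, 0.0, 1.571]
contact_force: [0.2, 0.9, -0.4]
gripper_width: 1.004
grasp_force: 0.0
```

Emit:
arm_command:
  steps: "0 0 -0.03 0;0 0 -0.035 0;0 0 -0.035 0;0 -0.03 -0.035 0;0 -0.03 -0.035 0;0 -0.03 -0.03 0;0 -0.03 -0.03 0;0 -0.03 0 0;0 -0.03 0 0;0 0 0 0;0 0 0 0;0 0 0 0"

```text
t: 7.7
position: [0.4673, -0.0795, 0.2869]
eef_rot: [3.14, 0.0, 1.571]
contact_force: [0.6, 0.1, -0.0]
gripper_width: 0.998
grasp_force: 0.0
```

```bash
cat > look.py <<'E'
from h import *
import sys,pickle
n=sys.argv[1];o=sensors.get_obs();im=eyes.read_camera('wrist')
cv2.imwrite(f'pics/{n}.png',im[:,:,::-1]);pickle.dump(o,open(n+'.pkl','wb'));print(o['t'],o['position'],o['eef_rot'])
hsv=cv2.cvtColor(im,cv2.COLOR_RGB2HSV)
m=((hsv[...,1]<75)&(hsv[...,2]>105)).astype('uint8')*255
m[330:]=0
m=cv2.morphologyEx(m,cv2.MORPH_CLOSE,np.ones((5,5)))
for c in cv2.findContours(m,cv2.RETR_EXTERNAL,cv2.CHAIN_APPROX_NONE)[0]:
    if cv2.contourArea(c)>700:
        x,y,w,h=cv2.boundingRect(c);print((x,y,w,h),'area',cv2.contourArea(c),'z.062',onz('wrist',(x+w/2,y+h/2),.062,o),'z.092',onz('wrist',(x+w/2,y+h/2),.092,o))
E
python3 look.py w2
```

```text
7.7 [ 0.4673 -0.0795  0.2869] [3.1401 0.0004 1.5706]
(451, 184, 77, 64) area 3065.0 z.062 [ 0.6456 -0.0833] z.092 [ 0.6303 -0.0769]
(266, 149, 60, 61) area 2721.0 z.062 [ 0.4428 -0.0451] z.092 [ 0.4449 -0.042 ]
(391, 0, 219, 287) area 8269.0 z.062 [ 0.6464 -0.0099] z.092 [ 0.6311 -0.0099]
```

View pics/w2.png

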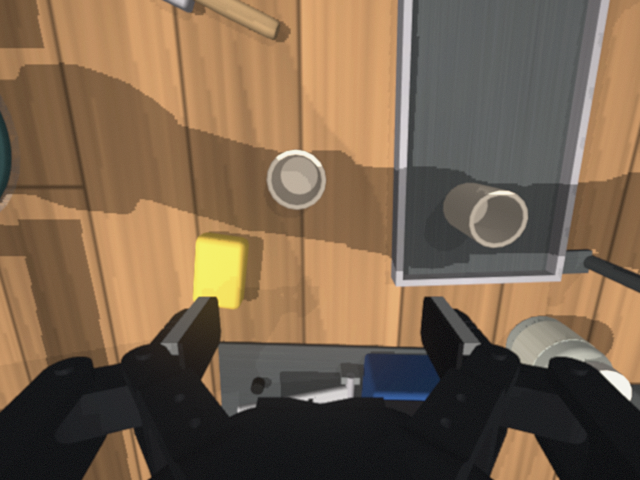

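The beaker stands in the tray (rim at 498,218). The teacup is unmoved at (296,180).

Emit:
arm_command:
  steps: "0.034 -0.0245 0 0;0 0 0.035 0;0 0 0.035 0;0 0 0.035 0;0 0 0.035 0;0 0 0.035 0;0 0 0.035 0;0 0 0.02 0;0 0 0.02 0;0 0 0 0;0 0 0 0;0 0 0 0"

```text
t: 8.75
position: [0.4433, -0.0451, 0.0368]
eef_rot: [3.141, -0.0, 1.571]
contact_force: [0.5, 0.5, 1.0]
gripper_width: 1.004
grasp_force: 0.0
```

Emit:
arm_command:
  steps: "0 0 0 0;0 0 0 0;0 0 0 0;0 0 0 0;0 0 0 0;0 0 0 0;0 0 0 0;0 0 0 0;0 0 0 0;0 0 0 0"
  fingers: 0

```text
t: 9.58
position: [0.4432, -0.0458, 0.0377]
eef_rot: [3.139, 0.001, 1.571]
contact_force: [-1.1, 0.0, 5.3]
gripper_width: 0.686
grasp_force: 31.1
```

Emit:
arm_command:
  steps: "0 0 -0.02 0;0 0 -0.03 0;0 0 -0.03 0;0.015 0.03 0 0;0.015 0.03 0 0;0.015 0.03 0 0;0.015 0.03 0 0;0.015 0.03 0 0;0.015 0.03 0 0;0.015 0.02 0 0;0 0 0 0;0 0 0 0"

```text
t: 10.58
position: [0.6423, 0.0606, 0.1165]
eef_rot: [-3.141, -0.001, 1.572]
contact_force: [-0.6, 0.2, -2.0]
gripper_width: 0.685
grasp_force: 33.2
```

Emit:
arm_command:
  steps: "0 0 0.03 0;0 0 0.025 0;0 0 0.006 0;0 0 0.004 0;0 0 0.001 0;0 0 0 0;0 0 0 0;0 0 0 0"

```text
t: 11.25
position: [0.6431, 0.0595, 0.0519]
eef_rot: [3.139, -0.0, 1.571]
contact_force: [0.6, 0.6, -1.0]
gripper_width: 0.682
grasp_force: 33.3
```

Emit:
arm_command:
  steps: "0 0 0.001 0;0 0 0.001 0;0 0 0 0;0 0 0 0"

```text
t: 11.58
position: [0.6428, 0.0595, 0.0498]
eef_rot: [3.14, 0.0, 1.571]
contact_force: [-1.4, 0.1, 5.8]
gripper_width: 0.682
grasp_force: 33.6
```

Emit:
arm_command:
  steps: "0 0 0 0;0 0 0 0;0 0 0 0;0 0 0 0;0 0 0 0;0 0 0 0;0 0 0 0"
  fingers: 1

```text
t: 12.17
position: [0.6422, 0.0595, 0.0483]
eef_rot: [-3.141, 0.0, 1.571]
contact_force: [0.5, 0.4, 0.1]
gripper_width: 0.999
grasp_force: 0.0
```

Emit:
arm_command:
  steps: "0 0 -0.03 0;0 0 -0.035 0;0 0 -0.035 0;-0.03 0 -0.035 0;-0.04 -0.01 -0.035 0;-0.04 -0.01 -0.03 0;-0.04 -0.01 0 0;-0.04 -0.01 0 0;-0.04 -0.01 0 0;0 0 0 0;0 0 0 0;0 0 0 0"

```text
t: 13.17
position: [0.5963, -0.1508, 0.2316]
eef_rot: [3.141, -0.001, 1.57]
contact_force: [0.9, 0.6, 0.8]
gripper_width: 1.0
grasp_force: 0.0
```

```bash
python3 look.py w3
```

```text
13.1667 [ 0.5963 -0.1508  0.2316] [ 3.1414 -0.0007  1.5704]
(87, 317, 81, 13) area 752.5 z.062 [ 0.4087 -0.249 ] z.092 [ 0.4278 -0.2319]
(433, 283, 104, 47) area 2415.0 z.062 [ 0.7539 -0.231 ] z.092 [ 0.7378 -0.2157]
(598, 0, 42, 274) area 6508.0 z.062 [ 0.8445 -0.0759] z.092 [ 0.8193 -0.0764]
(267, 0, 242, 244) area 35138.5 z.062 [ 0.6519 -0.0639] z.092 [ 0.6463 -0.0656]
```

View pics/w3.png

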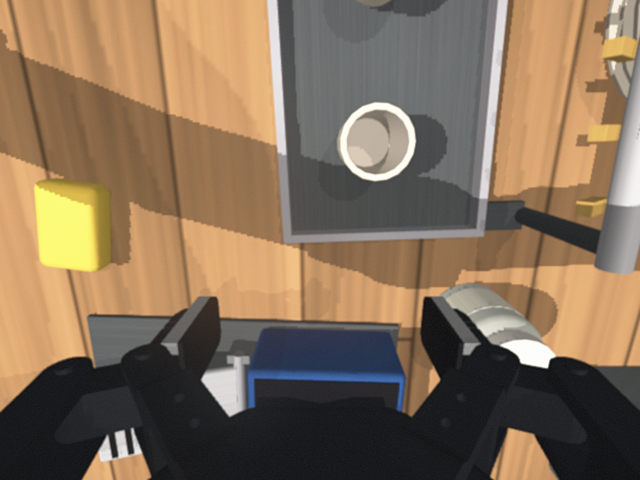

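Both pieces stand in the tray, with the beaker rim at (376,141) and the teacup at the top edge (375,0). Next is the knob: turn the tool to the bar's direction and view it.

Emit:
arm_command:
  steps: "-0.036 -0.0095 -0.004 0;-0.036 -0.0095 -0.004 0;-0.036 -0.0095 -0.004 0;-0.036 -0.0095 -0.004 0;-0.036 -0.0095 -0.004 0;-0.036 -0.0095 -0.004 0;-0.036 -0.0095 -0.004 0;-0.036 -0.0095 -0.004 0;0 0 0 0"

```text
t: 13.97
position: [0.5173, -0.4472, 0.2636]
eef_rot: [-3.14, 0.005, 1.562]
contact_force: [-0.6, -1.0, 0.4]
gripper_width: 1.002
grasp_force: 0.0
```

Emit:
arm_command:
  steps: "0 0 0 6.7;0 0 0 6.7;0 0 0 6.7;0 0 0 6.7;0 0 0 6.7;0 0 0 6.7;0 0 0 0;0 0 0 0;0 0 0 0"
  squeeze: 60

```text
t: 14.72
position: [0.5213, -0.4379, 0.2635]
eef_rot: [-3.141, -0.0, 0.874]
contact_force: [0.2, -0.2, -0.2]
gripper_width: 1.003
grasp_force: 0.0
```

```bash
python3 look.py w4; python3 - <<'E'
from h import *
import pickle
o=pickle.load(open('w3.pkl','rb'))
print('box top edge',onz('wrist',(250,378),.091,o),onz('wrist',(403,376),.091,o))
E
```

```text
14.7167 [ 0.5213 -0.4379  0.2635] [-3.1415 -0.0004  0.8741]
(336, 229, 90, 81) area 3743.0 z.062 [ 0.534  -0.5198] z.092 [ 0.5369 -0.5073]
(475, 130, 165, 200) area 13610.5 z.062 [ 0.6936 -0.5988] z.092 [ 0.6819 -0.5791]
(97, 89, 271, 218) area 22129.5 z.062 [ 0.4684 -0.3687] z.092 [ 0.4774 -0.3701]
(277, 62, 81, 92) area 4297.0 z.062 [ 0.5838 -0.3592] z.092 [ 0.5822 -0.3615]
box top edge [ 0.5314 -0.2889] [ 0.6723 -0.2868]
```

View pics/w4.png

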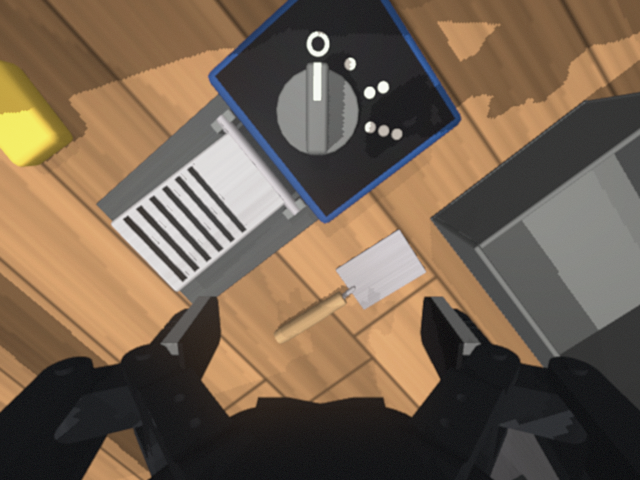

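The bar is vertical in the picture, aligned with the tool, and the line points at the ring (318,44). The skirt is centred at (317,110).

```bash
python3 - <<'E'
from h import *
import pickle
o=pickle.load(open('w4.pkl','rb'))
f=lambda uv,z:onz('wrist',uv,z,o)
r=f((318,44),.091);t=f((376.5,90),.091);s=f((317.5,109.5),.101)
ps=[f(p,.08) for p in((112,222),(186,290))]
hg=[f(p,.034) for p in((227,112),(298,215))]
print(r,t,'skirt',s,np.linalg.norm(r-s),np.linalg.norm(t-s),'pedal end',ps,np.linalg.norm(ps[0]-ps[1]),hg)
a=np.arctan2(*(r-s)[::-1]);b=np.arctan2(*(t-s)[::-1]);print('yaw',a-.9,b+.3)
y=o['eef_rot'][2]
d=s-o['position'][:2];print('tool dx,dy',d@[np.cos(y),np.sin(y)],d@[np.sin(y),-np.cos(y)])
E
```

```text
[ 0.6127 -0.3258] [ 0.6277 -0.3816] skirt [ 0.581 -0.363] 0.04889227430805183 0.05023152445627035 pedal end [array([ 0.372 , -0.3136]), array([ 0.375 , -0.4059])] 0.09226563087166624 [array([ 0.5149, -0.3029]), array([ 0.5008, -0.4253])]
yaw -0.03490614324680619 -0.0798194594563677
tool dx,dy 0.09575585296195586 -0.0022763909184261508
```

Emit:
arm_command:
  steps: "0.0315 -0.001 0 0;0.0315 -0.001 0 0;0.032 0 0 0;0 0 0 0;0 0 0.03 0;0 0 0.03 0;0 0 0.03 0;0 0 0.03 0;0 0 0.0215 0;0 0 0 0;0 0 0 0"

```text
t: 15.68
position: [0.5797, -0.3649, 0.1211]
eef_rot: [-3.139, 0.0, 0.87]
contact_force: [0.0, 0.8, 0.2]
gripper_width: 1.001
grasp_force: 0.0
```

Emit:
arm_command:
  steps: "0 0 0 0;0 0 0 0;0 0 0 0;0 0 0 0;0 0 0 0;0 0 0 0;0 0 0 0;0 0 0 0;0 0 0 0;0 0 0 0;0 0 0 0;0 0 0 0"
  fingers: 0

```text
t: 16.68
position: [0.5796, -0.3648, 0.123]
eef_rot: [-3.14, 0.0, 0.869]
contact_force: [-5.0, 2.3, 6.0]
gripper_width: 0.174
grasp_force: 59.9
```

Emit:
arm_command:
  steps: "0 0 0 6.25;0 0 0 6.25;0 0 0 6.25;0 0 0 6.25;0 0 0 6.25;0 0 0 6.25;0 0 0 6.25;0 0 0 6.25;0 0 0 6.25;0 0 0 6.25;0 0 0 6.25;0 0 0 0"

```text
t: 17.68
position: [0.5794, -0.3645, 0.123]
eef_rot: [-3.141, 0.002, -0.335]
contact_force: [-4.8, 4.0, 5.6]
gripper_width: 0.176
grasp_force: 60.1
```

Emit:
arm_command:
  steps: "0 0 0 0;0 0 0 0;0 0 0 0;0 0 0 0;0 0 0 0;0 0 0 0"

```text
t: 18.18
position: [0.5794, -0.3645, 0.123]
eef_rot: [-3.141, 0.002, -0.331]
contact_force: [-4.3, 3.7, 6.1]
gripper_width: 0.173
grasp_force: 60.1
```

Emit:
arm_command:
  steps: "0 0 0 0;0 0 0 0;0 0 0 0;0 0 0 0;0 0 -0.02 0;0 0 -0.04 0;0 0 -0.04 0;0 0 -0.04 0;-0.035 0 0 0;-0.035 0 0 0;-0.03 0 0 0;0 0 0 0"
  fingers: 1

```text
t: 19.18
position: [0.4802, -0.332, 0.2622]
eef_rot: [3.141, 0.004, -0.333]
contact_force: [0.1, -1.5, -0.1]
gripper_width: 1.001
grasp_force: 0.0
```

Emit:
arm_command:
  steps: "0 0 0 0;0 0 0 0;0 0 0 0;0 0 0 0;0 0 0 0;0 0 0 0;0 0 0 0;0 0 0 0"
  fingers: 0

```text
t: 19.85
position: [0.4857, -0.3329, 0.2619]
eef_rot: [3.142, 0.0, -0.331]
contact_force: [-0.0, -0.4, -0.6]
gripper_width: -0.002
grasp_force: 0.0
```

```bash
python3 look.py w5; python3 - <<'E'
import cv2
a=cv2.imread('pics/w5.png');b=cv2.imread('pics/w5.png')
from bench import eyes
s=eyes.read_camera('scene')[:,:,::-1]
cv2.imwrite('pics/c5.png',cv2.hconcat([cv2.resize(a,(400,300)),cv2.resize(s[150:400,150:483],(400,300))]))
E
```

```text
19.85 [ 0.4857 -0.3329  0.2619] [ 3.1416  0.0003 -0.3307]
(227, 127, 218, 202) area 17660.0 z.062 [ 0.4706 -0.3442] z.092 [ 0.4781 -0.3453]
(0, 118, 73, 65) area 2829.0 z.062 [ 0.6309 -0.1051] z.092 [ 0.6236 -0.1282]
(461, 52, 71, 108) area 5616.0 z.062 [ 0.5307 -0.5152] z.092 [ 0.5326 -0.5005]
(280, 21, 81, 127) area 5369.5 z.062 [ 0.5986 -0.372 ] z.092 [ 0.5943 -0.3705]
(0, 0, 163, 259) area 4144.0 z.062 [ 0.6337 -0.1539] z.092 [ 0.6262 -0.1725]
```

View pics/c5.png

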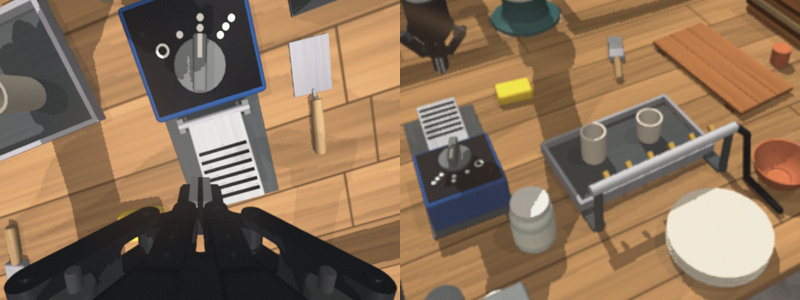

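The line points at the two dots and both pieces stand in the tray. Now the pedal.

Emit:
arm_command:
  steps: "-0.0285 0.0185 0 0;-0.0285 0.0185 0 0;-0.0285 0.0185 0 0;0 0 0.03 0;0 0 0.03 0;0 0 0.03 0;0 0 0.03 0;0 0 0.025 0;0 0 0.015 0;0 0 0 0;0 0 0 0"

```text
t: 20.87
position: [0.3864, -0.3575, 0.1017]
eef_rot: [-3.141, 0.001, -0.331]
contact_force: [0.5, 0.2, 0.6]
gripper_width: -0.001
grasp_force: 0.0
```

Emit:
arm_command:
  steps: "0 0 0.006 0;0 0 0.006 0;0 0 0.006 0;0 0 0.006 0;0 0 0.006 0;0 0 0.006 0;0 0 0.006 0;0 0 0.004 0;0 0 0 0;0 0 0 0"

```text
t: 21.7
position: [0.3852, -0.3584, 0.0567]
eef_rot: [3.141, 0.002, -0.332]
contact_force: [-5.8, 0.2, 10.2]
gripper_width: -0.002
grasp_force: 4.9
```

Emit:
arm_command:
  steps: "0 0 0.002 0;0 0 0.002 0;0 0 0 0;0 0 0 0"

```text
t: 22.03
position: [0.3852, -0.3585, 0.0546]
eef_rot: [3.141, 0.002, -0.332]
contact_force: [-8.9, 3.6, 26.3]
gripper_width: -0.001
grasp_force: 13.2
```

Emit:
arm_command:
  steps: "0 0 0.002 0;0 0 0.001 0;0 0 0 0;0 0 0 0"

```text
t: 22.37
position: [0.3852, -0.3585, 0.0539]
eef_rot: [3.141, 0.001, -0.332]
contact_force: [-15.2, 6.7, 48.5]
gripper_width: 0.001
grasp_force: 24.7
```

Force rises sharply, so it is on the stop. I'll ease a little and hold.

Emit:
arm_command:
  steps: "0 0 -0.002 0;0 0 0 0;0 0 0 0;0 0 0 0;0 0 0 0;0 0 0 0;0 0 0 0;0 0 0 0;0 0 0 0;0 0 0 0;0 0 0 0;0 0 0 0"

```text
t: 23.37
position: [0.3852, -0.3585, 0.0543]
eef_rot: [3.141, 0.001, -0.332]
contact_force: [-11.5, 6.1, 33.2]
gripper_width: -0.003
grasp_force: 16.9
```

Emit:
arm_command:
  steps: "0 0 0 0;0 0 0 0;0 0 0 0;0 0 0 0;0 0 0 0;0 0 0 0;0 0 0 0;0 0 0 0;0 0 0 0;0 0 0 0;0 0 0 0;0 0 0 0"

```text
t: 24.37
position: [0.3852, -0.3585, 0.0544]
eef_rot: [3.141, 0.001, -0.332]
contact_force: [-11.3, 4.7, 34.1]
gripper_width: 0.001
grasp_force: 16.9
```

Emit:
arm_command:
  steps: "0 0 0 0;0 0 0 0;0 0 0 0;0 0 0 0;0 0 0 0;0 0 0 0;0 0 0 0;0 0 0 0;0 0 0 0;0 0 0 0;0 0 0 0;0 0 0 0"

```text
t: 25.37
position: [0.3852, -0.3585, 0.0543]
eef_rot: [3.141, 0.001, -0.332]
contact_force: [-11.5, 5.9, 34.2]
gripper_width: -0.004
grasp_force: 16.9
```

Emit:
arm_command:
  steps: "0 0 -0.008 0;0 0 -0.01 0;0 0 -0.01 0;0 0 -0.01 0;0 0 -0.015 0;0 0 -0.035 0;0 0 -0.035 0;0 0 -0.035 0;0 0 -0.035 0;0 0 -0.015 0;0 0 0 0;0 0 0 0"
  fingers: 0

```text
t: 26.37
position: [0.3866, -0.3576, 0.2597]
eef_rot: [3.141, -0.001, -0.331]
contact_force: [0.5, 0.7, -1.4]
gripper_width: 0.002
grasp_force: 0.0
```

Emit:
arm_command:
  steps: "0.031 -0.0095 0 0;0.031 -0.0095 0 0;0.031 -0.0095 0 0;0.031 -0.0095 0 0;0.031 -0.0095 0 0;0.031 -0.0095 0 0;0 0 0 0;0 0 0 0;0 0 0 0;0 0 0 0;0 0 0 0"
  fingers: 1

```text
t: 27.28
position: [0.5796, -0.3647, 0.2589]
eef_rot: [3.141, 0.001, -0.332]
contact_force: [1.4, -0.5, 0.1]
gripper_width: 1.003
grasp_force: 0.0
```

Emit:
arm_command:
  steps: "0 0 0.035 0;0 0 0.035 0;0 0 0.035 0;0 0 0.02 0;0 0 0.012 0;0 0 0 0;0 0 0 0"

```text
t: 27.87
position: [0.5811, -0.3646, 0.1228]
eef_rot: [3.141, -0.001, -0.331]
contact_force: [0.3, -0.0, 0.7]
gripper_width: 1.0
grasp_force: 0.0
```

Emit:
arm_command:
  steps: "0 0 0 0;0 0 0 0;0 0 0 0;0 0 0 0;0 0 0 0;0 0 0 0;0 0 0 0;0 0 0 0;0 0 0 0;0 0 0 0;0 0 0 0;0 0 0 0"
  fingers: 0

```text
t: 28.87
position: [0.5811, -0.3648, 0.1228]
eef_rot: [3.141, -0.001, -0.331]
contact_force: [-1.9, -0.9, 5.8]
gripper_width: 0.172
grasp_force: 61.8
```

Emit:
arm_command:
  steps: "0 0 0 -6.25;0 0 0 -6.25;0 0 0 -6.25;0 0 0 -6.25;0 0 0 -6.25;0 0 0 -6.25;0 0 0 -6.25;0 0 0 -6.25;0 0 0 -6.25;0 0 0 -6.25;0 0 0 -6.25;0 0 0 0"

```text
t: 29.87
position: [0.5806, -0.3633, 0.1228]
eef_rot: [-3.139, -0.001, 0.873]
contact_force: [-3.8, 2.7, 9.0]
gripper_width: 0.169
grasp_force: 62.3
```

Emit:
arm_command:
  steps: "0 0 0 0;0 0 0 0;0 0 0 0;0 0 0 0"

```text
t: 30.2
position: [0.5806, -0.3632, 0.1228]
eef_rot: [-3.14, 0.0, 0.869]
contact_force: [-3.9, 1.5, 7.5]
gripper_width: 0.172
grasp_force: 62.2
```

Emit:
arm_command:
  steps: "0 0 0 0;0 0 0 0;0 0 0 0;0 0 0 0;0 0 -0.02 0;0 0 -0.04 0;0 0 -0.04 0;0 0 -0.04 0;-0.035 0 0 0;-0.035 0 0 0;-0.03 0 0 0;0 0 0 0"
  fingers: 1

```text
t: 31.2
position: [0.5103, -0.4481, 0.262]
eef_rot: [3.141, 0.006, 0.859]
contact_force: [-0.3, -1.6, -0.4]
gripper_width: 1.005
grasp_force: 0.0
```

```bash
python3 look.py w6; python3 - <<'E'
import cv2
a=cv2.imread('pics/w6.png')
from bench import eyes
s=eyes.read_camera('scene')[:,:,::-1]
cv2.imwrite('pics/c6.png',cv2.hconcat([cv2.resize(a,(400,300)),cv2.resize(s[150:400,150:483],(400,300))]))
E
```

```text
31.2 [ 0.5103 -0.4481  0.262 ] [3.1414 0.0059 0.8587]
(338, 214, 92, 83) area 3906.5 z.062 [ 0.5327 -0.5207] z.092 [ 0.5349 -0.509 ]
(481, 108, 159, 222) area 13786.0 z.062 [ 0.6866 -0.6038] z.092 [ 0.6746 -0.5844]
(95, 89, 212, 212) area 16925.0 z.062 [ 0.4374 -0.3574] z.092 [ 0.4484 -0.3608]
(276, 5, 83, 128) area 5150.5 z.062 [ 0.5939 -0.3476] z.092 [ 0.5905 -0.3519]
```

View pics/c6.png

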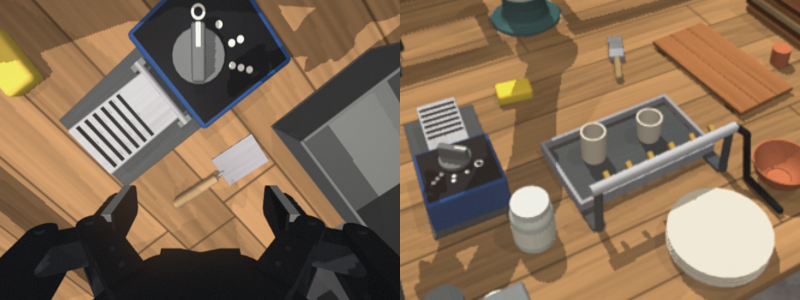

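The selector is at off, the pedal is up, and both pieces are still in the tray. Next: turn back and look at the pieces before grasping.

Emit:
arm_command:
  steps: "0 0 0 -6.7;0 0 0 -6.7;0 0 0 -6.7;0 0 0 -6.7;0 0 0 -6.7;0 0 0 -6.7;0 0 0 0;0 0 0 0"
  squeeze: 30

```text
t: 31.97
position: [0.5175, -0.4392, 0.2619]
eef_rot: [3.141, -0.001, 1.569]
contact_force: [0.4, -0.5, 0.4]
gripper_width: 1.001
grasp_force: 0.0
```

Emit:
arm_command:
  steps: "0.036 0.0085 -0.004 0;0.036 0.0085 -0.004 0;0.036 0.0085 -0.004 0;0.036 0.0085 -0.004 0;0.036 0.0085 -0.004 0;0.036 0.0085 -0.004 0;0.036 0.0085 -0.004 0;0.036 0.0085 -0.004 0;0.036 0.0085 -0.004 0;0.036 0.0085 -0.004 0;0 0 0 0;0 0 0 0"

```text
t: 32.97
position: [0.6021, -0.0763, 0.3026]
eef_rot: [3.141, -0.001, 1.575]
contact_force: [1.6, -1.4, 0.2]
gripper_width: 0.994
grasp_force: 0.0
```

Emit:
arm_command:
  steps: "0 0 0 0;0 0 0 0"

```text
t: 33.13
position: [0.6013, -0.0819, 0.3017]
eef_rot: [-3.141, 0.001, 1.568]
contact_force: [0.3, 0.1, 0.4]
gripper_width: 1.001
grasp_force: 0.0
```

```bash
python3 look.py w7
```

```text
33.1333 [ 0.6013 -0.0819  0.3017] [-3.1409  0.0008  1.5677]
(330, 179, 58, 63) area 2729.5 z.062 [ 0.6432 -0.0827] z.092 [ 0.6398 -0.0769]
(330, 24, 67, 77) area 3752.5 z.062 [0.6435 0.0632] z.092 [0.64  0.057]
(520, 0, 120, 315) area 19691.0 z.062 [ 0.8724 -0.0273] z.092 [ 0.8501 -0.026 ]
(268, 0, 199, 280) area 5824.0 z.062 [ 0.6499 -0.009 ] z.092 [ 0.6459 -0.0092]
```

View pics/w7.png

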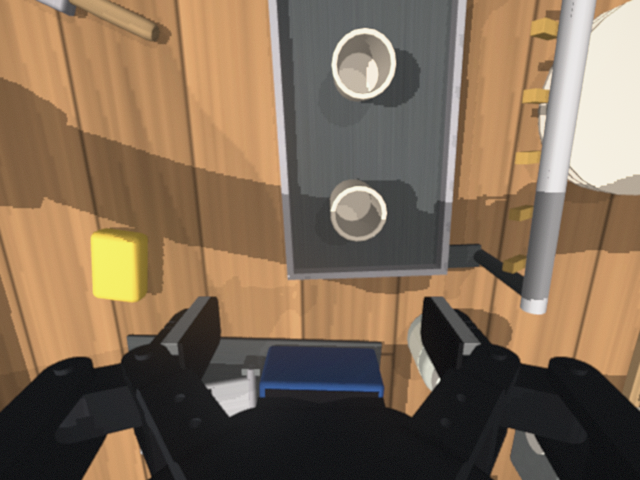

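Both are where I set them: beaker rim at (358,212), teacup rim at (364,63). Grasping the beaker.

Emit:
arm_command:
  steps: "0.0015 0.0385 0 0;0 0 0.035 0;0 0 0.035 0;0 0 0.035 0;0 0 0.035 0;0 0 0.035 0;0 0 0.03 0;0 0 0.02 0;0 0 0.011 0;0 0 0 0;0 0 0 0;0 0 0 0"

```text
t: 34.18
position: [0.6413, -0.0794, 0.0678]
eef_rot: [3.139, 0.0, 1.57]
contact_force: [0.3, -1.3, 0.8]
gripper_width: 0.998
grasp_force: 0.0
```

Emit:
arm_command:
  steps: "0 0 0 0;0 0 0 0;0 0 0 0;0 0 0 0;0 0 0 0;0 0 0 0;0 0 0 0;0 0 0 0;0 0 0 0;0 0 0 0"
  fingers: 0

```text
t: 35.02
position: [0.6407, -0.0791, 0.0678]
eef_rot: [3.14, 0.001, 1.571]
contact_force: [-2.8, 0.1, 6.5]
gripper_width: 0.668
grasp_force: 31.2
```

Emit:
arm_command:
  steps: "0 0 -0.02 0;0 0 -0.03 0;0 0 -0.03 0;0 0 -0.03 0;0 0 0 0;0 0 0 0"

```text
t: 35.52
position: [0.6411, -0.079, 0.1783]
eef_rot: [3.137, 0.001, 1.571]
contact_force: [-0.4, -0.4, -2.2]
gripper_width: 0.668
grasp_force: 33.0
```

Emit:
arm_command:
  steps: "0.037 -0.006 0 0;0.037 -0.006 0 0;0.037 -0.006 0 0;0.037 -0.006 0 0;0.037 -0.006 0 0;0.037 -0.006 0 0;0.037 -0.006 0 0;0.037 -0.006 0 0;0.037 -0.006 0 0;0.037 -0.006 0 0;0.037 -0.006 0 0;0.037 -0.006 0 0"

```text
t: 36.52
position: [0.5666, 0.3658, 0.1738]
eef_rot: [-3.139, 0.002, 1.571]
contact_force: [0.9, 0.2, -2.0]
gripper_width: 0.667
grasp_force: 33.0
```

Emit:
arm_command:
  steps: "0 0 0 0;0 0 0 0;0 0 0 0"

```text
t: 36.77
position: [0.5673, 0.3641, 0.174]
eef_rot: [-3.139, 0.003, 1.571]
contact_force: [0.3, -1.5, -1.9]
gripper_width: 0.668
grasp_force: 33.1
```

Emit:
arm_command:
  steps: "0.003 0 0.03 0;0.003 0 0.03 0;0 0 0.02 0;0 0 0.01 0;0 0 0.005 0;0 0 0.002 0;0 0 0 0;0 0 0 0;0 0 0 0"

```text
t: 37.52
position: [0.5689, 0.3714, 0.0806]
eef_rot: [3.14, -0.001, 1.57]
contact_force: [0.2, 0.3, -1.8]
gripper_width: 0.665
grasp_force: 33.1
```

Emit:
arm_command:
  steps: "0 0 0.001 0;0 0 0 0;0 0 0 0"

```text
t: 37.77
position: [0.5682, 0.3711, 0.0785]
eef_rot: [3.141, -0.0, 1.571]
contact_force: [-0.5, -0.6, -2.1]
gripper_width: 0.664
grasp_force: 33.1
```

Emit:
arm_command:
  steps: "0 0 0.0015 0;0 0 0.001 0;0 0 0 0;0 0 0 0"

```text
t: 38.1
position: [0.5681, 0.3712, 0.0759]
eef_rot: [3.141, -0.0, 1.571]
contact_force: [-1.2, -0.3, 1.7]
gripper_width: 0.665
grasp_force: 33.2
```

Emit:
arm_command:
  steps: "0 0 0 0;0 0 0 0"

```text
t: 38.27
position: [0.5681, 0.3713, 0.0759]
eef_rot: [3.141, -0.0, 1.571]
contact_force: [-0.6, -0.6, 1.4]
gripper_width: 0.67
grasp_force: 33.2
```

Emit:
arm_command:
  steps: "0 0 0 0;0 0 0 0;0 0 0 0;0 0 0 0;0 0 0 0;0 0 0 0;0 0 -0.03 0;0 0 -0.04 0;0 0 -0.04 0;0 0 -0.04 0;0 0 -0.04 0;0 0 0 0"
  fingers: 1

```text
t: 39.27
position: [0.5708, 0.3742, 0.2755]
eef_rot: [3.129, -0.009, 1.571]
contact_force: [0.6, 1.3, 1.6]
gripper_width: 1.0
grasp_force: 0.0
```

Emit:
arm_command:
  steps: "-0.036 0.0055 0 0;-0.036 0.0055 0 0;-0.036 0.0055 0 0;-0.036 0.0055 0 0;-0.036 0.0055 0 0;-0.036 0.0055 0 0;-0.036 0.0055 0 0;-0.036 0.0055 0 0;-0.036 0.0055 0 0;-0.026 0.0055 0 0;0 0 0 0;0 0 0 0"

```text
t: 40.27
position: [0.6232, 0.0186, 0.2651]
eef_rot: [-3.141, 0.001, 1.566]
contact_force: [-0.5, 1.0, -0.1]
gripper_width: 0.998
grasp_force: 0.0
```

```bash
python3 look.py w8
```

```text
40.2667 [0.6232 0.0186 0.2651] [-3.1413  0.0005  1.5665]
(241, 53, 250, 277) area 27980.5 z.062 [0.6673 0.0435] z.092 [0.6633 0.0476]
(0, 53, 44, 58) area 1736.0 z.062 [0.3588 0.142 ] z.092 [0.383  0.1372]
(521, 8, 119, 322) area 23308.0 z.062 [0.8701 0.0639] z.092 [0.8476 0.0662]
```

```bash
python3 - <<'E'
import cv2
a=cv2.imread('pics/w8.png')
from bench import eyes
s=eyes.read_camera('scene')[:,:,::-1]
cv2.imwrite('pics/c8.png',cv2.hconcat([cv2.resize(a,(400,300)),cv2.resize(s[150:400,150:483],(400,300))]))
E
```

```text
(no output)
```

View pics/c8.png

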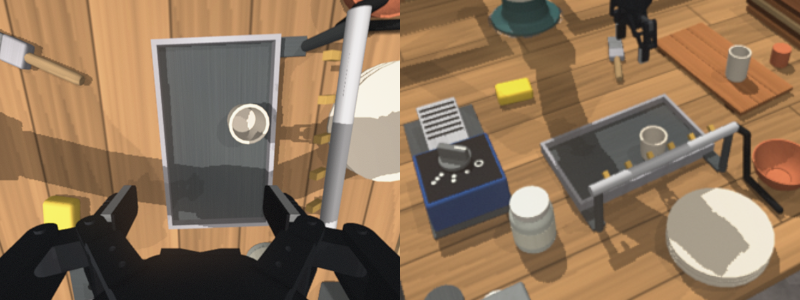

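The beaker stands on the board. The teacup was knocked towards the tray's far wall; its rim is now near (397,198) in the full wrist picture.

```bash
python3 - <<'E'
from h import *
import pickle
o=pickle.load(open('w8.pkl','rb'));im=cv2.imread('pics/w8.png')
g=cv2.cvtColor(im,cv2.COLOR_BGR2GRAY)[155:240,355:433]
print(g[43,::3],g[::3,42])
m=(g>190).astype('uint8');n,l,s,c=cv2.connectedComponentsWithStats(m)
for i in range(1,n):
    if s[i,4]>150: x,y,w,h=s[i,:4];uv=(355+x+w/2,155+y+h/2);print(uv,w,h,onz('wrist',uv,.074,o),w/339.7*(o['position'][2]+.1255-.074))
E
```

```text
[ 98  96  98 128 246 241 185 189 187 187 188 186 187 185 246 241 241 226
 167 167 169 168 169 166 248 227] [103 101 103  98 240 245 140 166 163 163 209 218 239 240 244 247 237 190
 126 119 130 138 129 140 249 188 106 106 106]
(np.float64(398.5), np.float64(198.0)) 65 64 [0.6964 0.0389] 0.06058720459914011
(np.float64(401.5), np.float64(192.5)) 15 31 [0.6988 0.0441] 0.013981662599801565
```

Emit:
arm_command:
  steps: "0.01 0.0365 0 0;0.01 0.0365 0 0;0 0 0.035 0;0 0 0.035 0;0 0 0.035 0;0 0 0.03 0;0 0 0 0;0 0 0 0;0 0 0 0"

```text
t: 41.12
position: [0.6972, 0.0428, 0.1327]
eef_rot: [3.139, -0.001, 1.572]
contact_force: [1.0, 1.3, 0.3]
gripper_width: 0.996
grasp_force: 0.0
```

Emit:
arm_command:
  steps: "-0.004 -0.0005 0 0;0 0 0 0;0 0 0 0;0 0 0 0"

```text
t: 41.45
position: [0.6961, 0.0368, 0.132]
eef_rot: [3.14, 0.0, 1.57]
contact_force: [0.1, 0.4, 0.2]
gripper_width: 1.001
grasp_force: 0.0
```

Emit:
arm_command:
  steps: "0 0 0.03 0;0 0 0.03 0;0 0 0.015 0;0 0 0.007 0;0 0 0 0;0 0 0 0;0 0 0 0"

```text
t: 42.03
position: [0.6968, 0.0374, 0.0504]
eef_rot: [3.139, -0.0, 1.571]
contact_force: [-0.9, -0.3, 0.2]
gripper_width: 1.001
grasp_force: 0.0
```

Emit:
arm_command:
  steps: "0.0015 0 0 0;0 0 0 0;0 0 0 0;0 0 0 0;0 0 0 0;0 0 0 0;0 0 0 0;0 0 0 0;0 0 0 0;0 0 0 0;0 0 0 0"
  fingers: 0

```text
t: 42.95
position: [0.6963, 0.039, 0.05]
eef_rot: [3.14, -0.0, 1.571]
contact_force: [-0.9, 0.3, 6.3]
gripper_width: 0.687
grasp_force: 31.3
```

Emit:
arm_command:
  steps: "0 0 -0.02 0;0 0 -0.03 0;0 0 -0.03 0;0 -0.02 -0.03 0;0 -0.02 0 0;0 0 0 0;0 0 0 0"

```text
t: 43.53
position: [0.6549, 0.0382, 0.1589]
eef_rot: [-3.142, 0.001, 1.571]
contact_force: [-0.3, -0.4, -2.2]
gripper_width: 0.689
grasp_force: 33.1
```

Emit:
arm_command:
  steps: "0.029 -0.02 0 0;0.029 -0.02 0 0;0.029 -0.02 0 0;0.029 -0.02 0 0;0.029 -0.02 0 0;0.029 -0.02 0 0;0.029 -0.02 0 0;0.029 -0.02 0 0;0.029 -0.02 0 0;0.029 -0.02 0 0;0.029 -0.02 0 0;0 0 0 0"

```text
t: 44.53
position: [0.4299, 0.3651, 0.1584]
eef_rot: [-3.138, -0.005, 1.582]
contact_force: [-0.2, 1.4, -0.5]
gripper_width: 0.682
grasp_force: 33.2
```

Emit:
arm_command:
  steps: "0 0 0 0;0 0 0 0;0 0 0 0"

```text
t: 44.78
position: [0.4368, 0.3562, 0.1578]
eef_rot: [-3.141, 0.001, 1.568]
contact_force: [-0.4, -0.1, -1.9]
gripper_width: 0.684
grasp_force: 33.2
```

Target contact height is 0.050 − 0.012 + 0.020 = 0.058.

Emit:
arm_command:
  steps: "0 0 0.03 0;0 0 0.03 0;0 0 0.02 0;0 0 0.01 0;0 0 0.006 0;0 0 0.002 0;0 0 0 0;0 0 0 0;0 0 0 0"

```text
t: 45.53
position: [0.4363, 0.3581, 0.0618]
eef_rot: [3.14, -0.001, 1.571]
contact_force: [-0.7, -0.3, -2.2]
gripper_width: 0.682
grasp_force: 33.2
```

Emit:
arm_command:
  steps: "0 0 0.001 0;0 0 0.001 0;0 0 0 0;0 0 0 0;0 0 0 0"

```text
t: 45.95
position: [0.4356, 0.3576, 0.0586]
eef_rot: [3.142, -0.0, 1.571]
contact_force: [-0.3, 0.3, -1.2]
gripper_width: 0.684
grasp_force: 33.2
```

Emit:
arm_command:
  steps: "0 0 0.001 0;0 0 0 0;0 0 0 0;0 0 0 0"

```text
t: 46.28
position: [0.4357, 0.3577, 0.058]
eef_rot: [3.141, -0.0, 1.571]
contact_force: [-0.2, 0.2, 4.8]
gripper_width: 0.684
grasp_force: 33.4
```

Emit:
arm_command:
  steps: "0 0 0 0;0 0 0 0;0 0 0 0;0 0 0 0;0 0 0 0;0 0 0 0;0 0 -0.03 0;0 0 -0.04 0;0 0 -0.04 0;0 0 -0.04 0;0 0 -0.04 0;0 0 0 0"
  fingers: 1

```text
t: 47.28
position: [0.4381, 0.3609, 0.2558]
eef_rot: [3.131, -0.008, 1.571]
contact_force: [0.6, 1.2, 1.1]
gripper_width: 1.004
grasp_force: 0.0
```

Emit:
arm_command:
  steps: "-0.035 0 0 0;-0.035 0 0 0;-0.035 0 0 0;-0.035 0.01 0 0;-0.035 0.01 0 0;0 0 0 0;0 0 0 0;0 0 0 0"

```text
t: 47.95
position: [0.4554, 0.183, 0.2476]
eef_rot: [3.142, -0.001, 1.571]
contact_force: [-0.9, 0.6, 1.3]
gripper_width: 1.001
grasp_force: 0.0
```

```bash
python3 look.py w9; python3 - <<'E'
import cv2
a=cv2.imread('pics/w9.png')
from bench import eyes
s=eyes.read_camera('scene')[:,:,::-1]
cv2.imwrite('pics/c9.png',cv2.hconcat([cv2.resize(a,(400,300)),cv2.resize(s[150:400,150:483],(400,300))]))
E
```

```text
47.95 [0.4554 0.183  0.2476] [ 3.1415 -0.0005  1.5707]
(399, 228, 202, 102) area 2805.0 z.062 [0.6322 0.1246] z.092 [0.6152 0.137 ]
(124, 198, 97, 68) area 3074.5 z.062 [0.3155 0.1725] z.092 [0.329  0.1803]
(416, 0, 91, 40) area 1769.0 z.062 [0.5687 0.3482] z.092 [0.5578 0.339 ]
(254, 0, 81, 53) area 2787.0 z.062 [0.4346 0.3437] z.092 [0.4366 0.335 ]
```

View pics/c9.png

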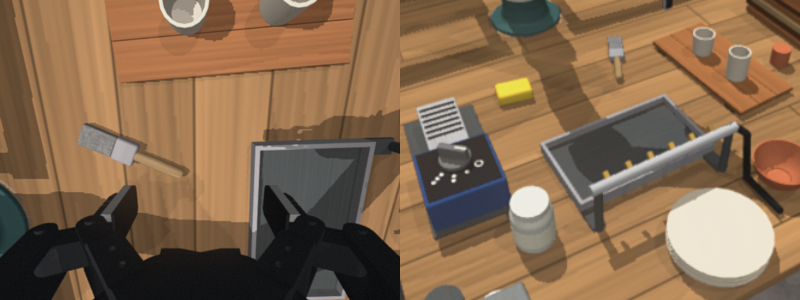

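Both pieces stand upright on the board (scene crop 704,40 and 739,62). The tray is empty, the selector is at off, the pedal is up, and the arm is clear. Handing in.

```bash
python3 -c "
from bench import ticket;print(ticket.finish_job())"
```

```text
the job is handed in; nothing more can be done
None
```

The job is handed in: the beaker and teacup (the only two pieces present) stand upright on the ware board after the blow-off cycle, the selector is at off, the pedal is up, and the hand-in call returned no verdict.

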